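# Clamp the glass spray bottle in the window-cleaning caddy

### The job

Make the window-cleaning caddy ready to carry: slide the orange-tabbed jaw along until it holds the glass spray bottle snugly against the sprung pad of the back stop, so that the pad's spring gives a little, but gently, because the bottle is glass. Once it is snug, slide the red transport lock fully home to its end stop and let go, with the bottle still upright and clamped. Leave the other things where they are.

Things in the scene. Friction and masses are not known exactly. Their poses are not given: they have to be found in the camera images.
- caddy: White plastic caddy tray, 260 (x) by 370 (y) by 45 mm high, 5 mm walls and floor; it does not move when pushed. Origin: centre of its underside; z up. A channel for the bottle runs along y between kerbs at x = -45 to -41 and -119 to -115 mm, 17 mm high. A raised shelf, x = -130 to -40, y = -185 to -62 mm, top at 84 mm, roofs the jaw's pushing plate, so only the jaw's orange tab can be got at.
- handle_bar (a point): Middle of the caddy's white carrying handle (grey sleeve), a fixed round bar 22 mm thick along the caddy's y, at caddy x = 0, its axis 180 mm above the underside, on posts at y = -177 and +177 mm. It hangs over the jaw's orange tab, so the tab must be taken with the tool tilted about 30 to 45 degrees, hand on the far (+x) side of the bar and fingers pointing down and back to the robot.
- jaw: Steel jaw on a slide along the caddy's y (travel 85 mm), under the shelf a rubber-faced pushing plate 60 mm wide (caddy x -110 to -50), 16 to 61 mm high. Origin: in the face's plane at caddy x = 0, at the underside's height, 14 mm on the +y side of the tab's centre line; axes as the caddy's; caddy y = -75 mm when fully open, moving to +y shuts it on the bottle.
- jaw_plate (a point): Middle of the jaw's rubber face (caddy x -80 mm, 38 mm above the underside). The jaw stays where left; its drag is about 6 N everywhere. Pushing the loose bottle adds 1 to 4 N; once that meets the stop's sprung pad the force climbs 2 N per mm for 8 mm, then the pad is solid. Snug: 3 N or more on the pad (1.5 mm of give). On letting go about 7 N at most remains.
- jaw_tab (a point): Point to grip on the jaw's upright orange tab. The tab is 22 mm (caddy x) by 14 mm (caddy y), from 28 to 90 mm above the caddy's underside; this point is on its centre line at 68 mm, at caddy x = +12 mm. The steel crossbar under it, 20 mm along y, has its top at 32 mm. Axes as the caddy's.
- stop: Dark steel back stop housing, 60 by 40 by 58 mm, fixed in the caddy at the +y end of the channel. Origin: middle of its -y face (caddy x -80, y 85 mm), at the underside's height. A black rubber pad, 60 mm wide, stands out of it towards the jaw on an adjuster left at an unknown setting: its face is somewhere 30 to 55 mm out (caddy y 55 to 30 mm); find it by touch or sight.
- spray_bottle: Green glass spray bottle with black head and stainless trigger, about 0.35 kg, 66 mm diameter up to 120 mm high, 197 mm high in all, loose and upright in the channel between jaw and stop, at caddy x about -80 mm. More than 20 N of squeeze may crack it. Origin: centre of its underside, 5 mm above the caddy's underside; z up along the bottle.
- lock (a joint): Red transport lock: metres that it has slid along the caddy's +y; range 0 to 0.040, where 0.040 is the end stop (locked). Drag about 2 N.
- lock_grip (a point): Point to grip on the lock's red upright grip, 24 mm (caddy x) by 14 mm (caddy y), from 25 to 55 mm above the caddy's underside, at caddy x = +98 mm; this point is on its centre line at 42 mm. Open above. Axes as the caddy's.
- squeegee: Bystander: squeegee head, 270 mm steel channel (along its y) with a black 110 mm handle stub to its -x, lying on the sill beside the caddy; 30 mm high. Origin: under the middle of the channel.
- jar: Bystander: glass jar, 70 mm diameter, 90 mm high, standing on the sill. Origin: centre of its underside.
- brush: Bystander: wooden scrubbing brush, 160 by 50 by 42 mm, on the sill. Origin: centre of its underside.
- tin: Bystander: small blue tin, 44 mm diameter, 49 mm high, standing on the caddy's raised shelf. Origin: centre of its underside.
Things that resemble listed ones, but are neither listed nor needed, are in the scene too. Leave any yellow look-alike of the spray_bottle alone.

How it is judged (in metres and radians):
On the way, in this order (a step that is already met when the one before it is completed fails the run):
1. the jaw presses the bottle against the sprung pad with at least 3 N (contact force between spray_bottle and stop above 3 N and contact force between spray_bottle and jaw above 3 N), for 0.3 s.
2. with the bottle held, the red lock is slid home to its end stop (value of joint lock above 0.037 m and contact force between spray_bottle and stop above 1.5 N and contact force between spray_bottle and jaw above 1.5 N), for 0.2 s.
At the end, for the whole second after the job is handed in: The bottle is at rest and upright (within 0.1 rad), clamped between jaw and sprung pad with at least 1.5 N on each, and the lock is within 3 mm of its end stop (all of step 2 and angle between spray_bottle's own z axis and vertical below 0.1 rad and linear speed of spray_bottle below 0.01 m/s); the robot touches nothing.
It fails at once if the glass bottle is squeezed by the jaw or the stop with more than 20 N (contact force between spray_bottle and jaw above 20 N or contact force between spray_bottle and stop above 20 N).
It fails at once if the bottle is tipped by more than 0.35 rad (angle between spray_bottle's own z axis and vertical above 0.35 rad).
It fails at once if another thing is moved more than 30 mm (distance of any of squeegee, jar, brush, tin from where it was at the start of the episode above 0.03 m).
It also fails if it takes over 64 s, if anything falls off the work surface, if the arm or the gripper's body presses on something with over 40 N, if the wrist force passes 120 N, or if a joint passes its speed limit or range.

### The arm

A 6-joint arm with a two-finger parallel gripper is mounted at the origin on the work surface. World frame = base frame: x ahead of the robot, y to its left, z up, the work surface at z = 0. Lengths are in mm, angles in rad, forces in N, time in s.
With the tool pointing down it reaches from about 350 to 975 mm from the base axis. Payload 7.1 kg.
Tool frame: the origin (TCP) lies midway between the tips of the shut fingers; the grasp point (between the pads) lies 19 mm behind it; z points along the fingers, y is the line along which they close (so a half turn about z gives the same grasp; the last joint's range is limited). The gripper opens to 88 mm and grips with 3 to 60 N. Pads are 20 mm wide; open, the fingers measure 115 mm over their backs; the gripper's body (75 mm by 178 mm) begins 61 mm behind the grasp point.
Start: joints at [-0.019, 0.423, 1.63, -0, 1.089, -0.019], TCP at [624.984, 0.026, 189.175] pointing down, gripper open.
Joint ranges: [-3, 3], [-0.9, 2.11], [0.09, 2.58], [-1.31, 4.45], [0.11, 2.69], [-2.54, 2.54]. Speed limits (rad/s): [2.39, 2.39, 3.01, 3.14, 3.14, 3.14].

### API

Orientations are given as a rotation vector (axis times angle).
In Python, from workcell import ctrl gives the robot as it stands. The module is installed in compiled form; this text tells all that it offers.
- The arm moves only by the tool apply_moves, never from a script. Its argument "targets" is a list of rows, each a list of 3 entries, a list of its own where there are three numbers: the opening, from -1 (shut) to 1 (fully open), then the shift along the tool's x, y, z normalised to -1 to 1, where 1 is 5 cm, then the turn, a rotation vector about the tool's x, y, z normalised to -1 to 1, where 1 is 90 degrees. In form: [[jaw, [x, y, z], [wx, wy, wz]], ...]. A call has 1 to 8 rows; each row shifts and turns the commanded pose from where the row before left it, along the tool's axes as they then stand; what a row does not reach is not made up. A row lasts 1/8 s, in which the tool goes at most 62.5 mm and 10.7 degrees, less where a joint would pass 70% of its speed; a pose out of reach is approached as far as the arm can. A call with a number of a shift or a turn outside -1 to 1 is refused whole. A call with a gripper value outside its range is refused whole. The fingers move at their own pace and stop on an object; the grip force is fixed at half the most. Time passes only in rows, so rows that do not move let the fingers close. It gives the time, the measured TCP pose, the force, the opening and the grip force at its end, in the units of the state.
- ctrl.get_obs(): the state, without advancing time (a new reading comes with each control period).
- ctrl.get_image(name): name is "scene" or "side" or "wrist"; returns a dict with "pixels" (480x640x3 uint8, blue, green, red), "camera_matrix" (3x3 intrinsics, pixels), "k1" (the pictures are not rectified: a ray, as slopes to the right and down, at radius r is drawn at 1 + k1 r^2 times it, then the intrinsics apply), "view" (4x4, takes a point from world to camera coordinates); the wrist camera has in their place "hand_eye" (4x4, takes a point from camera to tool coordinates, whose origin is the TCP and whose axes are the flange's). Camera axes: x right, y down, z forward; pixel columns grow to the right and rows downward; lengths in mm; the calibration is good to about 2 mm. A picture is of the moment at which its call begins: read the wrist's pose just before it. There is no depth.
- ctrl.close_job(): hands the job in; it is judged then, once.
Trained networks look in the newest picture that a camera, given by its name, has taken for a name from the list of things; names that differ only in an ending like _2 or _b are one class to them, and where a whole thing is asked for, a point or a joint stands for the part that bears it (a point fixed in the world has none). Each returns a list of dicts, best first, with "score" (0 to 1); they miss things now and then, are a little off and sometimes report something else, mostly with a low value. They report only what shows in the picture. A call takes as long as a camera call. They do not tell look-alikes from the thing itself.
- ctrl.masks_of(label, camera): "region" (480x640 bool, what is visible of it) and "bbox" ([left, top, right, bottom] in pixels, round what is visible of it).
- ctrl.pinpoint(label, camera): "xy" ([column, row] in pixels: a listed point, or the origin of a listed thing).
The state is a dict: "t": time; "qpos": joint angles; "qvel": joint speeds; "joint_torque": joint torques, N m; "ee_pos": TCP position; "orientation": TCP orientation; "ft_force": force on the tool from outside, world axes, zero at the start; "moment": the same for the moment, N m; "width": finger opening in mm; "grasp_force": force on a finger pad.
Only numpy, scipy, OpenCV 4.12 (cv2) and the standard library are available. Lean on these libraries where they do the work, as an engineer would, in place of code of your own. Each camera call takes 0.05 s, during which the arm holds its last target. There are 200 camera calls.

## Working session

There is one attempt and no reset: what is moved stays moved. The work goes in short steps, Python scripts to look and compute and a tool call to move; the robot and the scene stay as the last step left them, time stands still between calls to the robot, and variables do not carry over. Pictures are saved under pics/ and viewed, at most 10 in all, crops included, and the job is handed in when it is done.

Besides the shell and the picture viewer there is one more tool, called after "Call:" as name([rows], argument=value, ...), one row to a line, values as JSON. apply_moves: Moves the arm, as the interface text tells. Scaled input: -1 to 1 covers 5 cm each way for a shift and 90 degrees each way for a turn. Its arguments: {"type":"object","properties":{"targets":{"type":"array"}},"required":["targets"]}

```bash
mkdir -p pics; cat > h.py <<'E'
import numpy as np, cv2
from scipy.spatial.transform import Rotation as R
from workcell import ctrl
def ray(im,xy,obs=None):
    K=np.array(im["camera_matrix"]);k1=im["k1"]
    d=np.array([(xy[0]-K[0,2])/K[0,0],(xy[1]-K[1,2])/K[1,1]]);u=d.copy()
    for _ in range(20): u=d/(1+k1*(u@u))
    v=np.array([u[0],u[1],1.])
    if "view" in im:
        V=np.array(im["view"]);return -V[:3,:3].T@V[:3,3],V[:3,:3].T@v
    H=np.array(im["hand_eye"]);Rt=R.from_rotvec(obs["orientation"]).as_matrix()
    return Rt@H[:3,3]+np.array(obs["ee_pos"]),Rt@H[:3,:3]@v
def atz(im,xy,z,obs=None):
    o,d=ray(im,xy,obs);return o+d*(z-o[2])/d[2]
def tri(rs):
    A=0;b=0
    for o,d in rs:
        d=d/np.linalg.norm(d);P=np.eye(3)-np.outer(d,d);A=A+P;b=b+P@o
    p=np.linalg.solve(A,b)
    return p,[round(float(np.linalg.norm(np.cross(p-o,d/np.linalg.norm(d)))),1) for o,d in rs]
E
python3 - <<'E'
from h import *
np.set_printoptions(precision=1,suppress=True)
ims={}
for c in ("scene","side"):
    ims[c]=ctrl.get_image(c);cv2.imwrite(f"pics/{c}0.png",np.array(ims[c]["pixels"]))
    print(c, ray(ims[c],(320,240)))
for n in "caddy handle_bar jaw jaw_plate jaw_tab stop spray_bottle lock_grip squeegee jar brush tin".split():
    rs=[];
    for c in ims:
        p=ctrl.pinpoint(n,c)
        print(n,c,[(np.round(q["xy"]).tolist(),round(q["score"],2)) for q in p[:3]])
        if p: rs.append(ray(ims[c],p[0]["xy"]))
    if len(rs)==2: print("   ",*tri(rs))
print(ctrl.get_obs())
E
```

```text
scene (array([1682.7, -348.7,  968. ]), array([-0.8,  0.2, -0.6]))
side (array([ 194.7, -855.2,  763.3]), array([ 0.3,  0.8, -0.6]))
caddy scene [([328.0, 281.0], 0.89)]
caddy side [([351.0, 300.0], 0.97)]
    [543.3 -38.2  -2.7] [3.6, 3.6]
handle_bar scene [([327.0, 221.0], 0.68)]
handle_bar side [([354.0, 234.0], 0.72)]
    [540.4 -43.7 182. ] [3.5, 3.5]
jaw scene [([300.0, 283.0], 0.62)]
jaw side [([360.0, 322.0], 0.62)]
    [ 538.1 -109.3   -1.9] [1.9, 1.9]
jaw_plate scene [([295.0, 248.0], 0.88)]
jaw_plate side [([361.0, 323.0], 0.54)]
    [ 507.4 -136.2   63.6] [28.0, 28.0]
jaw_tab scene [([296.0, 265.0], 0.7)]
jaw_tab side [([371.0, 301.0], 0.64)]
    [ 551.5 -123.5   67.2] [1.6, 1.6]
stop scene [([356.0, 258.0], 0.77)]
stop side [([308.0, 287.0], 0.64)]
    [467.4  55.5  -8.2] [4.8, 4.8]
spray_bottle scene [([374.0, 222.0], 0.78), ([319.0, 258.0], 0.71)]
spray_bottle side [([314.0, 308.0], 0.94), ([270.0, 357.0], 0.84), ([235.0, 271.0], 0.7)]
    [447.9  57.4  22.3] [82.1, 82.1]
lock_grip scene [([331.0, 294.0], 0.44)]
lock_grip side [([397.0, 285.0], 0.67)]
    [642.8 -58.4 
[... 151 characters left out ...]
, 3.0]
jar scene [([518.0, 263.0], 0.91), ([354.0, 262.0], 0.48)]
jar side [([252.0, 212.0], 0.7), ([304.0, 194.0], 0.64)]
    [ 442.2  581.9 -117.3] [11.9, 11.9]
brush scene [([470.0, 232.0], 0.87)]
brush side []
tin scene [([278.0, 241.0], 0.79)]
tin side [([333.0, 311.0], 0.59)]
    [ 461.  -148.    82.3] [4.1, 4.1]
{'t': 1.3, 'qpos': array([-0. ,  0.4,  1.6, -0. ,  1.1, -0. ]), 'qvel': array([ 0.,  0.,  0., -0., -0., -0.]), 'joint_torque': array([ -0. , -54.5, -27.4,   0.1,   0. ,  -0. ]), 'ee_pos': array([625. ,   0. , 189.2]), 'orientation': array([-2.2, -2.2,  0. ]), 'ft_force': array([ 0.7,  0.6, -0. ]), 'moment': array([ 0., -0., -0.]), 'grasp_force': 0.0, 'width': 87.4350014849378}
```

View pics/scene0.png

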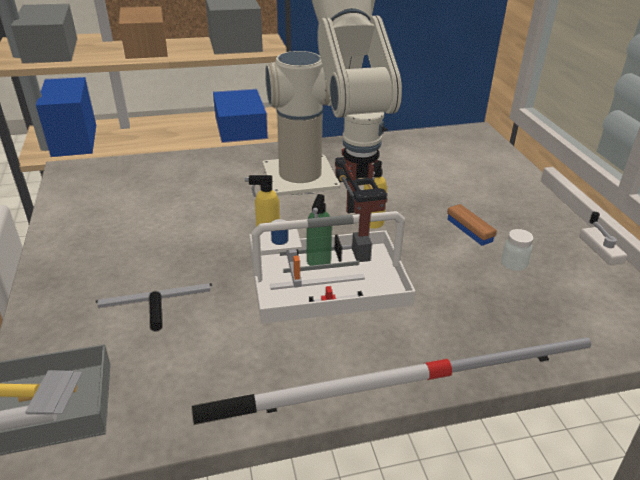

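View pics/side0.png

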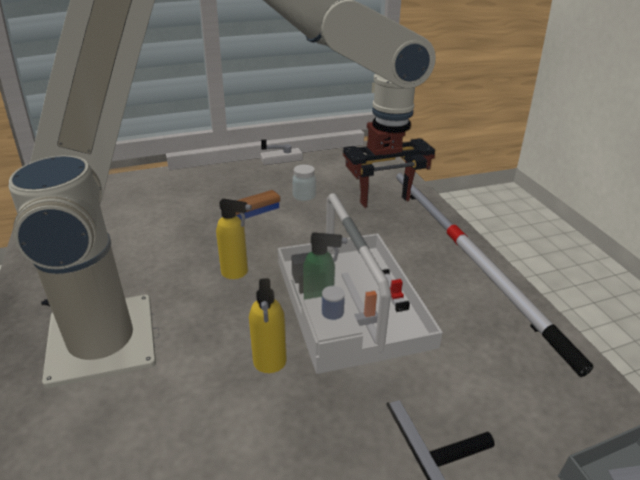

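The scene picture shows the caddy at (330,265), with the green bottle at (319,240), orange tab (296,268) and red lock grip (329,293). The yellow look-alikes are at (267,205) and (377,200). The listed bottle is the green one in the channel, so I'll confirm it in a crop and refine the caddy pose.

```bash
python3 - <<'E'
from h import *
a=cv2.imread("pics/scene0.png")[185:325,240:420];b=cv2.imread("pics/side0.png")[185:375,265:445]
a=cv2.resize(a,None,fx=2.2,fy=2.2,interpolation=cv2.INTER_CUBIC);b=cv2.resize(b,None,fx=2.2,fy=2.2,interpolation=cv2.INTER_CUBIC)
o=np.zeros((420,800,3),np.uint8);o[:a.shape[0],:a.shape[1]]=a;o[:b.shape[0],400:400+b.shape[1]]=b
cv2.imwrite("pics/crop1.png",o)
E
```

```text
(no output)
```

View pics/crop1.png

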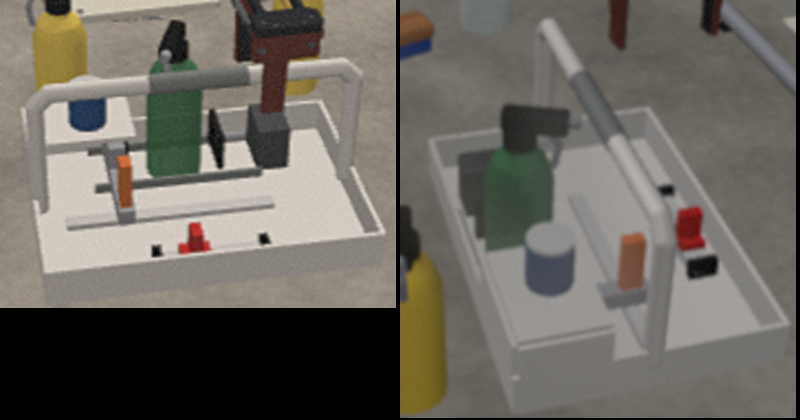

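The crop confirms it: the green bottle stands in the channel between jaw and stop, and the black pad is at scene (338,248). Next I'll fit the caddy pose from the rim corners and the points.

```bash
python3 - <<'E'
from h import *
from scipy.optimize import least_squares
np.set_printoptions(precision=1,suppress=True)
S=ctrl.get_image("scene");D=ctrl.get_image("side")
L=[(D,(317.3,344.1),(-130,-185),45),(D,(440,332.7),(130,-185),45),(D,(377.7,235),(130,185),45),(D,(278.6,248.6),(-130,185),45),
(S,(260,307.7),(130,-185),45),(S,(414,290.5),(130,185),45),(S,(384.5,232.7),(-130,185),45)]
W=[(atz(i,p,z)[:2],c) for i,p,c,z in L]
W+=[(np.array(p),c) for p,c in [((543.3,-38.2),(0,0)),((540.4,-43.7),(0,0)),((551.5,-123.5),(12,-89)),((538.1,-109.3),(0,-75)),((467.4,55.5),(-80,85))]]
def f(q):
    c,s=np.cos(q[2]),np.sin(q[2]);M=np.array([[c,-s],[s,c]])
    return np.concatenate([M@np.array(l)+q[:2]-w for w,l in W])
r=least_squares(f,[541,-38,-.05],loss="soft_l1",f_scale=4)
print(r.x[:2],r.x[2]);print(f(r.x).reshape(-1,2))
c,s=np.cos(r.x[2]),np.sin(r.x[2])
for n,l in dict(tab=(12,-89),lock=(98,0),stop=(-80,85)).items(): print(n,r.x[0]+c*l[0]-s*l[1],r.x[1]+s*l[0]+c*l[1])
lk=(c*(642.8-r.x[0])+s*(-58.4-r.x[1]),-s*(642.8-r.x[0])+c*(-58.4-r.x[1]));print("lock local",lk)
for im,xy,n in((S,(319,258),"bot"),(S,(338.5,248),"pad")):
    for z in(5,40):
        w=atz(im,xy,z)[:2]-r.x[:2];print(n,z,c*w[0]+s*w[1],-s*w[0]+c*w[1])
E
```

```text
[542.4 -39. ] -0.06065870580005295
[[-13.3 -30.5]
 [  4.2  -0.7]
 [  6.2   6.1]
 [  1.    6. ]
 [  0.4  -1. ]
 [  1.2   2.6]
 [-13.8   9.8]
 [ -0.9  -0.8]
 [  2.    4.7]
 [ -2.5  -5.1]
 [ -0.3  -4.6]
 [  0.3  -4.8]]
tab 548.9739174308346 -128.55905052775842
lock 640.211063096554 -44.93618732174103
stop 467.69126497450793 50.69811225706315
lock local (np.float64(101.40037210228317), np.float64(-13.282105092615613))
bot 5 -84.18514554004543 -9.389974568714958
bot 40 -39.07688140644694 -17.770298914364094
pad 5 -119.8703283836886 50.789990805409765
pad 40 -73.46509766014525 40.22244481047602
```

```bash
cat >> h.py <<'E'
YAW=-0.057
def Rt(tilt,sgn=1,yaw=None):
    yaw=YAW if yaw is None else yaw
    z=np.array([-np.sin(tilt),0,-np.cos(tilt)]);y=np.array([0,sgn,0]);x=np.cross(y,z)
    return R.from_euler("z",yaw)*R.from_matrix(np.c_[x,y,z])
def delta(p,Rg,o=None):
    o=o or ctrl.get_obs();R0=R.from_rotvec(o["orientation"])
    return R0.inv().apply(np.array(p)-o["ee_pos"]),(R0.inv()*Rg).as_rotvec(degrees=True)
E
python3 - <<'E'
from h import *
np.set_printoptions(precision=3,suppress=True)
w=ctrl.get_image("wrist");print(w["hand_eye"],w["camera_matrix"])
o=ctrl.get_obs();R0=R.from_rotvec(o["orientation"]);print(R0.as_matrix())
for s in(1,-1):
    Rd=Rt(0,s);print(s,(R0.inv()*Rd).as_rotvec(degrees=True),(Rd.inv()*Rt(np.radians(38),s)).as_rotvec(degrees=True))
    Rg=Rt(np.radians(38),s)
    P=np.array([550.5,-126,68]);goal=P-Rg.as_matrix()[:,2]*111
    print(goal, Rg.inv().apply(goal-o["ee_pos"]),Rd.inv().apply(goal-o["ee_pos"]))
E
```

```text
[[   0.001   -0.956   -0.293   81.941]
 [   1.       0.001   -0.       1.313]
 [   0.001   -0.293    0.956 -194.694]
 [   0.       0.       0.       1.   ]] [[358.295   0.    314.825]
 [  0.    358.295 245.948]
 [  0.      0.      1.   ]]
[[ 0.  1.  0.]
 [ 1. -0.  0.]
 [ 0.  0. -1.]]
1 [  0.003   0.    -86.737] [ 0. 38.  0.]
[ 618.727 -129.893  155.469] [ -21.67  -130.065   25.876] [  -1.146 -130.065   33.732]
-1 [ 0.    -0.003 93.263] [  0. -38.   0.]
[ 618.727 -129.893  155.469] [ 21.67  130.065  25.876] [  1.146 130.065  33.732]
```

Call:
apply_moves([
  [1,[0,0,0],[0,0,0.115]],
  [1,[0,0,0],[0,0,0.115]],
  [1,[0,0,0],[0,0,0.115]],
  [1,[0,0,0],[0,0,0.115]],
  [1,[0,0,0],[0,0,0.115]],
  [1,[0,0,0],[0,0,0.115]],
  [1,[0,0,0],[0,0,0.115]],
  [1,[0,0,0],[0,0,0.115]],
])

```text
t: 2.45
ee_pos: [625.0, 0.0, 189.2]
orientation: [3.136, 0.188, 0.0]
ft_force: [-0.5, -0.8, -0.0]
width: 87.6
grasp_force: 0.0
```

Call:
apply_moves([
  [0.3,[0,0,0],[0,0,0.116]],
  [0.3,[0,0,0],[0,-0.1055,0]],
  [0.3,[0,0,0],[0,-0.1055,0]],
  [0.3,[0,0,0],[0,-0.1055,0]],
  [0.3,[0,0,0],[0,-0.1055,0]],
  [0.3,[0.145,0.867,0.172],[0,0,0]],
  [0.3,[0.145,0.867,0.172],[0,0,0]],
  [0.3,[0.145,0.867,0.172],[0,0,0]],
])

```text
t: 3.45
ee_pos: [618.9, -131.0, 154.6]
orientation: [-2.952, 0.083, 1.017]
ft_force: [0.9, 0.6, 0.5]
width: 57.2
grasp_force: 0.0
```

```bash
python3 - <<'E'
from h import *
np.set_printoptions(precision=2,suppress=True)
ctrl.get_image("wrist")
o=ctrl.get_obs();w=ctrl.get_image("wrist");cv2.imwrite("pics/w1.png",np.array(w["pixels"]))
print(o["t"],o["ee_pos"],o["ft_force"],R.from_rotvec(o["orientation"]).as_matrix(),o["qpos"])
for n,z in(("jaw_tab",68),("lock_grip",42),("jaw",0),("handle_bar",180),("caddy",0)):
    for q in ctrl.pinpoint(n,"wrist")[:2]: print(n,np.array(q["xy"]),q["score"],atz(w,q["xy"],z,o))
E
```

```text
3.5 [ 617.48 -136.62  153.11] [-1.49 -2.73 -1.37] [[ 0.79 -0.06 -0.62]
 [-0.05 -1.    0.04]
 [-0.62  0.   -0.79]] [-0.19  0.85  1.11 -0.09  1.83  1.45]
jaw_tab [304.8 235.6] 0.69 [ 548.91 -122.82   68.  ]
lock_grip [216.1 132.9] 0.56 [642.72 -65.66  42.  ]
caddy [227.1 185.9] 0.65 [546.54 -42.7    0.  ]
```

View pics/w1.png

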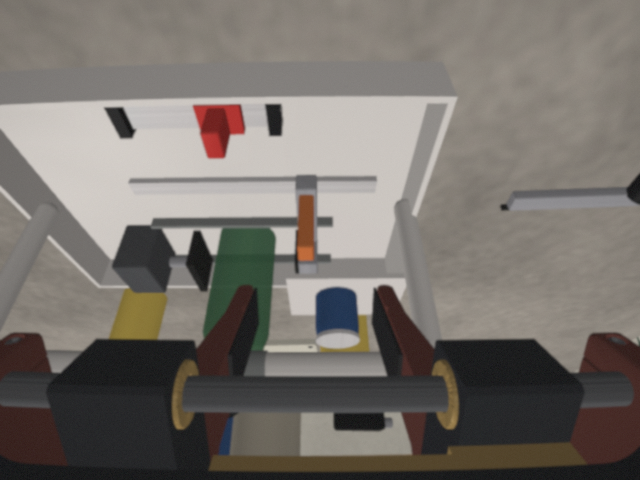

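The wrist view shows the orange tab straight ahead at (306,230), the lock grip at (215,130), and the fingers straddling the approach line. I'll refine with a settled reading: the orange blob, and yaw from the rail line (130,183)–(376,184) and the rim.

```bash
python3 - <<'E'
from h import *
np.set_printoptions(precision=2,suppress=True)
ctrl.get_image("scene");ctrl.get_image("scene")
o=ctrl.get_obs();w=ctrl.get_image("wrist");im=np.array(w["pixels"]);cv2.imwrite("pics/w2.png",im)
print(o["t"],o["ee_pos"],o["ft_force"],o["orientation"],o["qvel"])
for n,z in(("jaw_tab",68),("lock_grip",42),("caddy",0)):
    for q in ctrl.pinpoint(n,"wrist")[:2]: print(n,np.array(q["xy"]),atz(w,q["xy"],z,o))
h=cv2.cvtColor(im,cv2.COLOR_BGR2HSV)
m=((h[...,0]>5)&(h[...,0]<16)&(h[...,1]>150)&(h[...,2]>90)).astype(np.uint8);m[:,:280]=0;m[:,340:]=0;m[290:]=0
for r in range(190,275,6):
    c=np.where(m[r])[0]
    if len(c): print(r,c.min(),c.max(),h[r,c].mean(0))
g=cv2.cvtColor(im,cv2.COLOR_BGR2GRAY)
# rail edge and top-rim edge
for x0,x1,y0,y1,z in((140,290,168,190,12),(150,440,85,108,45)):
    s=cv2.Sobel(g,cv2.CV_32F,0,1)[y0:y1,x0:x1];r=np.abs(s).argmax(0)+y0
    k=np.polyfit(np.arange(x0,x1),r,1);k=np.polyfit(*(lambda i:(np.arange(x0,x1)[i],r[i]))(np.abs(r-np.polyval(k,np.arange(x0,x1)))<2),1)
    a=atz(w,(x0,np.polyval(k,x0)),z,o);b=atz(w,(x1,np.polyval(k,x1)),z,o);d=a-b;print(k,a,b,"yaw",np.arctan2(-d[0],d[1]))
E
```

```text
3.9 [ 619.3  -128.67  155.93] [ 0.17  0.39 -0.49] [-2.95  0.08  1.01] [-0.  0. -0. -0.  0.  0.]
jaw_tab [314.  235.3] [ 547.38 -122.98   68.  ]
lock_grip [225.4 131.2] [643.3  -63.45  42.  ]
lock_grip [253.9 232.6] [520.34 -60.75  42.  ]
caddy [235.5 183.1] [549.   -43.22   0.  ]
196 309 320 [ 11.   167.33 125.  ]
202 309 320 [ 10.92 170.67 125.92]
208 309 320 [ 11.17 172.67 125.33]
214 309 320 [ 11.08 172.67 125.17]
220 309 321 [ 11.15 171.08 125.31]
226 309 321 [ 10.85 171.85 125.23]
232 309 321 [ 11.   172.77 125.  ]
238 308 321 [ 10.93 171.36 125.29]
244 307 321 [ 10.93 170.67 140.67]
250 307 321 [ 10.93 174.07 186.07]
256 308 321 [ 10.93 173.5  186.21]
[  0. 176.] [575.92  41.65  12.  ] [ 567.11 -101.29   12.  ] yaw -0.06151378625700104
[-0.  96.7] [676.46 -21.32  45.  ] [ 665.97 -212.86   45.  ] yaw -0.05471099738852647
```

```bash
python3 - <<'E'
from h import *
np.set_printoptions(precision=2,suppress=True)
Rg=Rt(np.radians(38),-1);P=np.array([549,-123.5,68])
print(delta(P+Rg.as_matrix()[:,2]*19,Rg))
E
```

```text
(array([ -1.48,  -1.9 , 131.35]), array([ 0.05, -0.04,  0.06]))
```

Call:
apply_moves([
  [0.3,[-0.03,-0.038,0.5],[0,0,0]],
  [0.3,[0,0,0.5],[0,0,0]],
  [0.3,[0,0,0.5],[0,0,0]],
  [0.3,[0,0,0.5],[0,0,0]],
  [0.3,[0,0,0.3],[0,0,0]],
  [0.3,[0,0,0.2],[0,0,0]],
  [0.3,[0,0,0.12],[0,0,0]],
  [0.3,[0,0,0],[0,0,0]],
])

```text
t: 5.1
ee_pos: [537.5, -123.4, 53.2]
orientation: [-2.952, 0.084, 1.016]
ft_force: [-0.6, -0.1, 0.5]
width: 57.2
grasp_force: 0.0
```

```bash
python3 - <<'E'
from h import *
np.set_printoptions(precision=2,suppress=True)
ctrl.get_image("scene");o=ctrl.get_obs();w=ctrl.get_image("wrist");cv2.imwrite("pics/w3.png",np.array(w["pixels"]))
print(o["ee_pos"],o["ft_force"],o["moment"])
E
```

```text
[ 537.82 -123.42   53.39] [ 0.39 -0.48  1.34] [ 0.06 -0.17 -0.  ]
```

View pics/w3.png

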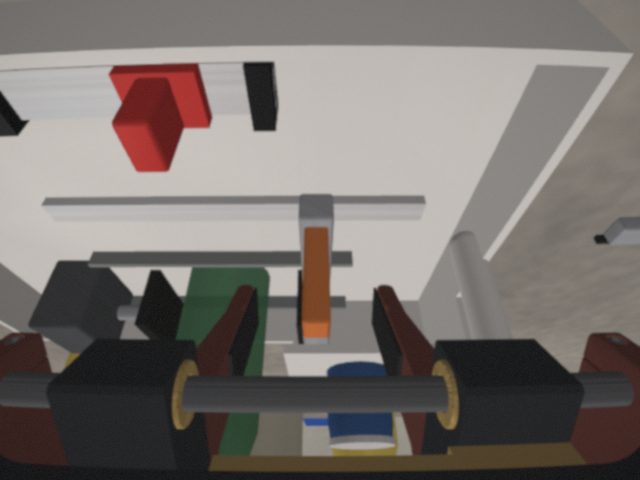

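The tab is centred between the fingers at column 316, so I'll close on it.

Call:
apply_moves([
  [-1,[0,0,0],[0,0,0]],
  [-1,[0,0,0],[0,0,0]],
  [-1,[0,0,0],[0,0,0]],
  [-1,[0,0,0],[0,0,0]],
  [-1,[0,0,0],[0,0,0]],
  [-1,[0,0,0],[0,0,0]],
])

```text
t: 5.95
ee_pos: [537.3, -123.6, 53.1]
orientation: [-2.952, 0.084, 1.016]
ft_force: [0.6, -1.7, 0.4]
width: 13.5
grasp_force: 30.0
```

Call:
apply_moves([
  [-1,[0,-0.06,0],[0,0,0]],
  [-1,[0,-0.08,0],[0,0,0]],
  [-1,[0,-0.1,0],[0,0,0]],
  [-1,[0,-0.1,0],[0,0,0]],
  [-1,[0,-0.1,0],[0,0,0]],
  [-1,[0,-0.08,0],[0,0,0]],
  [-1,[0,-0.06,0],[0,0,0]],
  [-1,[0,-0.04,0],[0,0,0]],
])

```text
t: 6.95
ee_pos: [538.9, -94.2, 53.1]
orientation: [-2.955, 0.083, 1.017]
ft_force: [-1.2, -8.9, -0.8]
width: 13.5
grasp_force: 30.0
```

Call:
apply_moves([
  [-1,[0,-0.02,0],[0,0,0]],
  [-1,[0,-0.02,0],[0,0,0]],
  [-1,[0,-0.02,0],[0,0,0]],
  [-1,[0,-0.02,0],[0,0,0]],
])

```text
t: 7.45
ee_pos: [539.1, -90.3, 53.1]
orientation: [-2.955, 0.084, 1.017]
ft_force: [-0.9, -7.7, 0.5]
width: 13.3
grasp_force: 30.0
```

Call:
apply_moves([
  [-1,[0,-0.02,0],[0,0,0]],
  [-1,[0,-0.02,0],[0,0,0]],
  [-1,[0,-0.02,0],[0,0,0]],
  [-1,[0,-0.02,0],[0,0,0]],
])

```text
t: 7.95
ee_pos: [539.4, -86.3, 53.1]
orientation: [-2.955, 0.084, 1.017]
ft_force: [-1.6, -8.3, -0.6]
width: 13.5
grasp_force: 30.0
```

Call:
apply_moves([
  [-1,[0,-0.02,0],[0,0,0]],
  [-1,[0,-0.02,0],[0,0,0]],
  [-1,[0,-0.02,0],[0,0,0]],
])

```text
t: 8.32
ee_pos: [539.5, -83.6, 53.1]
orientation: [-2.955, 0.084, 1.017]
ft_force: [-1.8, -10.1, -0.7]
width: 13.5
grasp_force: 30.0
```

```bash
python3 - <<'E'
from h import *
np.set_printoptions(precision=2,suppress=True)
S=ctrl.get_image("scene");o=ctrl.get_obs();print(o["ee_pos"],o["ft_force"])
cv2.imwrite("pics/s2.png",cv2.resize(np.array(S["pixels"])[190:310,250:410],None,fx=5,fy=5,interpolation=cv2.INTER_CUBIC))
E
```

```text
[539.49 -83.51  53.14] [-1.17 -9.43 -0.24]
```

View pics/s2.png

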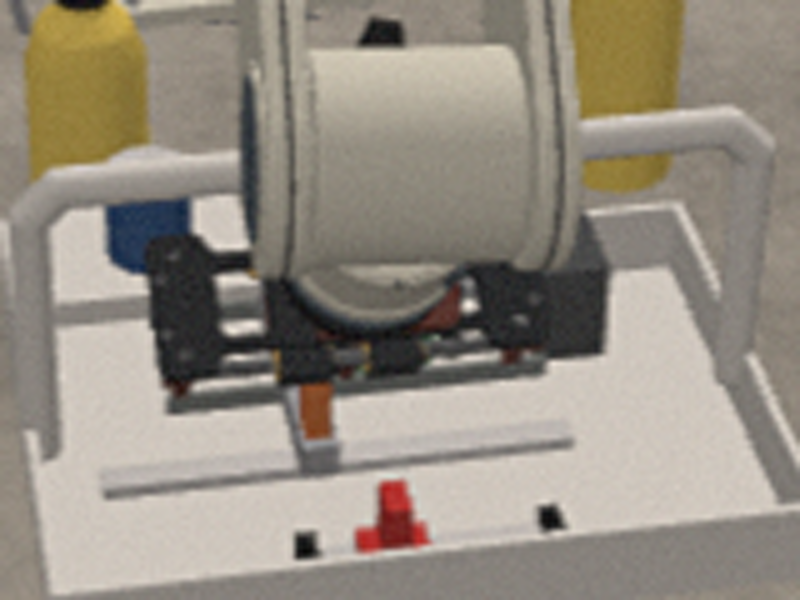

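The arm hides the bottle from the scene camera, with the jaw tab at crop (315,410). I'll go on by touch in small steps.

Call:
apply_moves([
  [-1,[0,-0.02,0],[0,0,0]],
  [-1,[0,-0.02,0],[0,0,0]],
  [-1,[0,-0.02,0],[0,0,0]],
])

```text
t: 8.75
ee_pos: [539.6, -81.5, 53.1]
orientation: [-2.957, 0.084, 1.018]
ft_force: [-0.3, -13.6, 0.5]
width: 13.5
grasp_force: 30.0
```

Call:
apply_moves([
  [-1,[0,-0.02,0],[0,0,0]],
  [-1,[0,-0.02,0],[0,0,0]],
])

```text
t: 9.0
ee_pos: [539.7, -80.1, 53.2]
orientation: [-2.958, 0.083, 1.018]
ft_force: [-1.6, -15.1, 0.3]
width: 13.3
grasp_force: 30.0
```

Call:
apply_moves([
  [-1,[0,-0.02,0],[0,0,0]],
  [-1,[0,0,0],[0,0,0]],
  [-1,[0,0,0],[0,0,0]],
])

```text
t: 9.38
ee_pos: [539.7, -79.4, 53.1]
orientation: [-2.958, 0.084, 1.018]
ft_force: [-0.9, -16.7, -0.4]
width: 13.4
grasp_force: 30.0
```

```bash
python3 - <<'E'
from h import *
np.set_printoptions(precision=2,suppress=True)
for i in range(5):
    w=ctrl.get_image("wrist");o=ctrl.get_obs();print(o["ee_pos"],o["ft_force"])
cv2.imwrite("pics/w4.png",np.array(w["pixels"]))
E
```

```text
[539.71 -79.42  53.16] [ -2.33 -15.18  -1.25]
[539.74 -79.43  53.16] [ -1.95 -16.34   0.  ]
[539.72 -79.41  53.13] [ -1.58 -16.26  -0.52]
[539.74 -79.4   53.15] [ -0.98 -16.3    0.04]
[539.71 -79.39  53.12] [ -1.1  -15.87  -0.77]
```

View pics/w4.png

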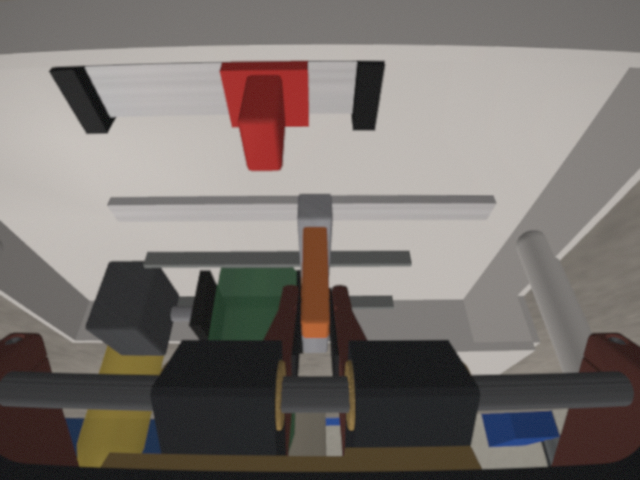

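The green bottle touches the pad (edges meet at about column 215), and the force is a steady 16 N including about 6 N of drag. It's snug, so I'll release and retreat.

Call:
apply_moves([
  [0.2,[0,0,0],[0,0,0]],
  [0.2,[0,0,0],[0,0,0]],
  [0.2,[0,0,0],[0,0,0]],
  [0.2,[0,0,0],[0,0,0]],
])

```text
t: 10.12
ee_pos: [540.1, -75.1, 53.1]
orientation: [-2.952, 0.083, 1.016]
ft_force: [1.0, -0.4, 0.5]
width: 49.9
grasp_force: 0.0
```

Call:
apply_moves([
  [0.2,[0,0,-0.3],[0,0,0]],
  [0.2,[0,0,-0.6],[0,0,0]],
  [0.2,[0,0,-0.8],[0,0,0]],
  [0.2,[0,0,-0.8],[0,0,0]],
  [0.1,[0,0,0],[0,0.1055,0]],
  [0.1,[0,0,0],[0,0.1055,0]],
  [0.1,[0,0,0],[0,0.1055,0]],
  [0.1,[0,0,0],[0,0.1055,0]],
])

```text
t: 11.12
ee_pos: [618.4, -79.8, 153.8]
orientation: [3.14, -0.089, 0.013]
ft_force: [-0.3, -0.1, -0.3]
width: 48.1
grasp_force: 0.0
```

```bash
python3 - <<'E'
from h import *
np.set_printoptions(precision=2,suppress=True)
D=ctrl.get_image("side")
for n in("scene",)*4: S=ctrl.get_image(n)
o=ctrl.get_obs();w=ctrl.get_image("wrist")
print(o["t"],o["ee_pos"],o["ft_force"],o["orientation"])
for im,c in((w,"wrist"),(S,"scene"),(D,"side")):
    for q in ctrl.pinpoint("lock_grip",c)[:1]: print(c,np.array(q["xy"]),q["score"],atz(im,q["xy"],42,o))
a=np.array(w["pixels"]);b=np.array(S["pixels"])[190:310,250:410]
b=cv2.resize(b,(400,300),interpolation=cv2.INTER_CUBIC);a=cv2.resize(a,(400,300))
d=cv2.resize(np.array(D["pixels"])[190:310,260:420],(400,300),interpolation=cv2.INTER_CUBIC)
cv2.imwrite("pics/m5.png",np.vstack([np.hstack([a,b]),np.hstack([d,0*d])]))
h=cv2.cvtColor(np.array(w["pixels"]),cv2.COLOR_BGR2HSV)
m=(((h[...,0]<4)|(h[...,0]>176))&(h[...,1]>170)&(h[...,2]>70)).astype(np.uint8)
n,l,s,ct=cv2.connectedComponentsWithStats(m);print([(s[i],ct[i]) for i in range(1,n) if s[i,4]>100])
E
```

```text
11.375 [618.46 -79.96 152.94] [-0.31  0.02  0.59] [ 3.14 -0.09  0.  ]
wrist [297.1 206.7] 0.67 [642.93 -64.87  42.  ]
scene [330.1 294.9] 0.71 [649.98 -62.85  42.  ]
side [317.8 300.2] 0.49 [456.26 -59.24  42.  ]
[(array([281, 192,  34,  32, 953], dtype=int32), array([297.43, 205.8 ]))]
```

View pics/m5.png

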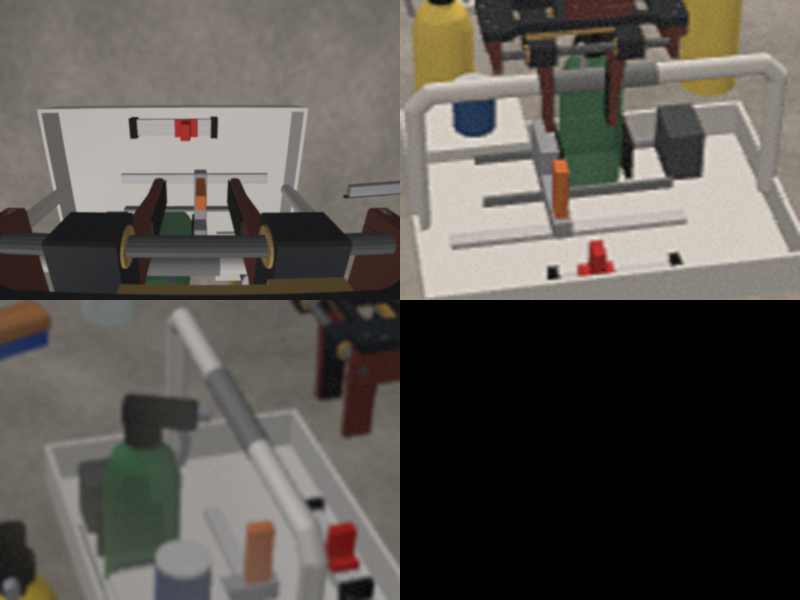

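Bottle upright, touching both jaw and pad. The lock grip is at (642,-64.5), well clear. Now to grip it.

```bash
python3 - <<'E'
from h import *
np.set_printoptions(precision=2,suppress=True)
print(delta((641.5,-64.5,27),Rt(0,-1)))
E
```

```text
(array([ 22.54, -16.66, 124.35]), array([0.  , 0.04, 0.04]))
```

Call:
apply_moves([
  [0.1,[0.225,-0.165,0],[0,0,0]],
  [0.1,[0.225,-0.165,0.2],[0,0,0]],
  [0.1,[0,0,0.5],[0,0,0]],
  [0.1,[0,0,0.6],[0,0,0]],
  [0.1,[0,0,0.6],[0,0,0]],
  [0.1,[0,0,0.35],[0,0,0]],
  [0.1,[0,0,0.2],[0,0,0]],
  [0.1,[0,0,0],[0,0,0]],
])

```text
t: 12.58
ee_pos: [640.2, -64.4, 28.7]
orientation: [-3.14, 0.089, 0.001]
ft_force: [0.2, -1.2, -1.1]
width: 48.0
grasp_force: 0.0
```

Call:
apply_moves([
  [-1,[0,0,0],[0,0,0]],
  [-1,[0,0,0],[0,0,0]],
  [-1,[0,0,0],[0,0,0]],
  [-1,[0,0,0],[0,0,0]],
  [-1,[0,0,0],[0,0,0]],
])

```text
t: 13.2
ee_pos: [640.3, -64.6, 29.3]
orientation: [3.14, -0.089, 0.0]
ft_force: [0.1, -0.2, -0.3]
width: 2.5
grasp_force: 0.0
```

It closed to 2.5 mm with no force, so the grasp missed. Looking.

```bash
python3 - <<'E'
from h import *
np.set_printoptions(precision=2,suppress=True)
w=ctrl.get_image("wrist");S=ctrl.get_image("scene");D=ctrl.get_image("side");o=ctrl.get_obs();print(o)
a=np.array(w["pixels"])[80:380,120:520];b=np.array(S["pixels"])[220:325,260:400];d=np.array(D["pixels"])[200:320,320:480]
f=lambda i:cv2.resize(i,(400,300),interpolation=cv2.INTER_CUBIC)
cv2.imwrite("pics/m6.png",np.vstack([np.hstack([f(a),f(b)]),np.hstack([f(d),0*f(d)])]))
E
```

```text
{'t': 13.35, 'qpos': array([-0.12,  0.65,  1.67, -0.  ,  0.82,  1.51]), 'qvel': array([-0.,  0., -0., -0.,  0.,  0.]), 'joint_torque': array([ -0.  , -61.12, -21.08,   0.01,  -0.07,   0.  ]), 'ee_pos': array([640.19, -64.61,  29.12]), 'orientation': array([-3.14,  0.09,  0.  ]), 'ft_force': array([ 0.31, -1.06, -0.24]), 'moment': array([ 0.06,  0.09, -0.01]), 'grasp_force': 0.0, 'width': 0.2898659317495283}
```

View pics/m6.png

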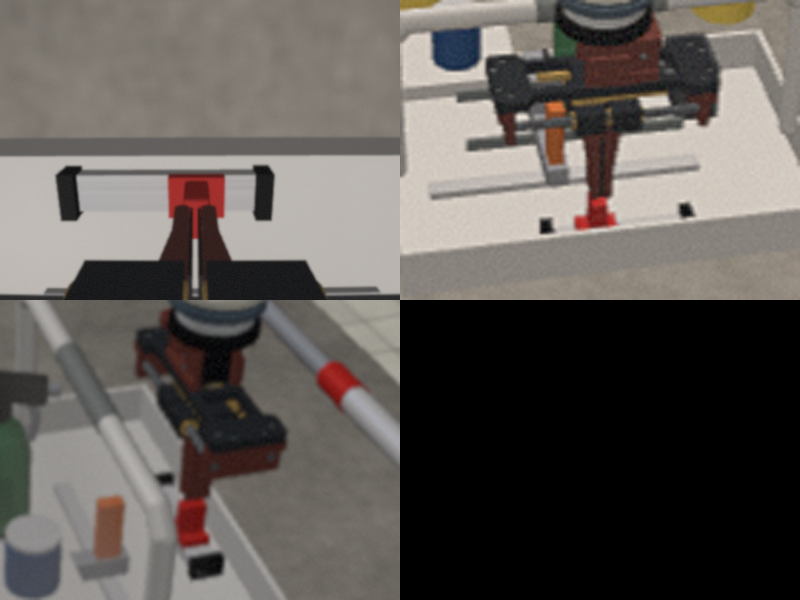

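```bash
cat >> h.py <<'E'
def proj(im,p,obs=None):
    if "view" in im: c=np.array(im["view"])@np.r_[p,1]
    else:
        q=R.from_rotvec(obs["orientation"]).inv().apply(np.array(p)-obs["ee_pos"]);c=np.linalg.inv(np.array(im["hand_eye"]))@np.r_[q,1]
    u=c[:2]/c[2];u=u*(1+im["k1"]*(u@u));K=np.array(im["camera_matrix"]);return u*[K[0,0],K[1,1]]+K[:2,2]
E
python3 - <<'E'
from h import *
np.set_printoptions(precision=1,suppress=True)
o=ctrl.get_obs()
for c in("wrist","scene","side"):
    im=ctrl.get_image(c);p=np.array(im["pixels"])
    h=cv2.cvtColor(p,cv2.COLOR_BGR2HSV);m=(((h[...,0]<3)|(h[...,0]>176))&(h[...,1]>190)&(h[...,2]>80)).astype(np.uint8)
    n,l,s,ct=cv2.connectedComponentsWithStats(m);print(c,"TCP",proj(im,o["ee_pos"],o),"z42",proj(im,(641,-64.5,42),o),"z55",proj(im,(641,-64.5,55),o),"z25",proj(im,(641,-64.5,25),o),[(s[i],ct[i]) for i in range(1,n) if s[i,4]>25])
E
```

```text
wrist TCP [316.7 282.1] z42 [316.6 289.9] z55 [316.7 300.2] z25 [316.4 278.2] []
scene TCP [328.2 296.5] z42 [328.5 292.6] z55 [328.6 288.4] z25 [328.3 298. ] []
side TCP [396.7 289.8] z42 [397.5 285.2] z55 [398.1 280.7] z25 [396.8 291.1] [(array([448, 226,  15,  15, 123], dtype=int32), array([454. , 231.8])), (array([392, 280,  11,  18, 152], dtype=int32), array([396.4, 288.5]))]
```

```bash
python3 - <<'E'
from h import *
o=ctrl.get_obs();print(o["width"],o["grasp_force"],o["ee_pos"],o["ft_force"])
f=lambda c,x,y,w,h:cv2.resize(np.array(ctrl.get_image(c)["pixels"])[y:y+h,x:x+w],(400,600 if c=="wrist" else 300),interpolation=cv2.INTER_CUBIC)
cv2.imwrite("pics/m7.png",np.hstack([f("wrist",276,245,80,120),np.vstack([f("scene",300,265,60,45),f("side",365,250,64,48)])]))
E
```

```text
0.548121821496728 0.0 [640.2204084  -64.58877446  29.0944537 ] [0.26800527 0.02402998 0.52683085]
```

View pics/m7.png

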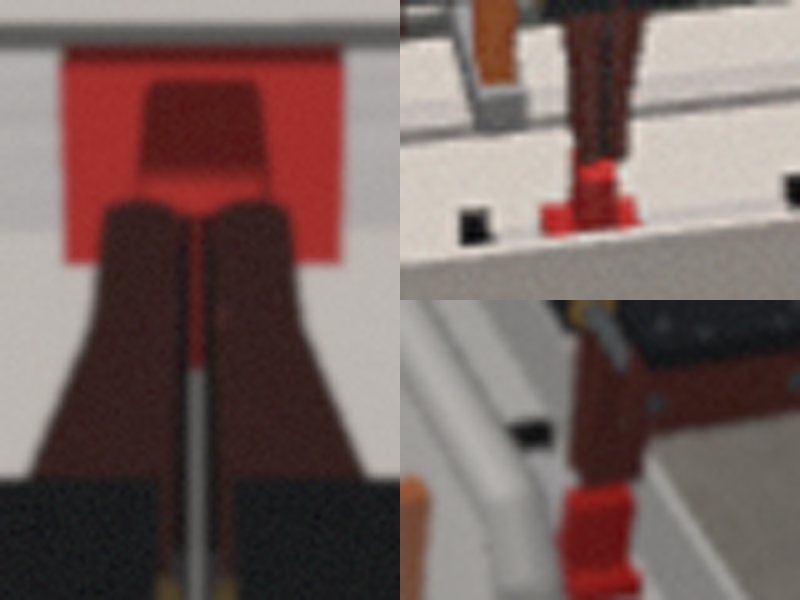

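The grip is where predicted, but in all three views the shut fingertips sit just on top of it. They end about 24 mm short of the reported TCP. I'll open, go 18 mm lower with a force check, and close again.

Call:
apply_moves([
  [0.1,[0.04,0,0],[0,0,0]],
  [0.1,[0,0,0],[0,0,0]],
  [0.1,[0,0,0],[0,0,0]],
  [0.1,[0,0,0],[0,0,0]],
  [0.1,[0,0,0.1],[0,0,0]],
  [0.1,[0,0,0.1],[0,0,0]],
  [0.1,[0,0,0.1],[0,0,0]],
  [0.1,[0,0,0],[0,0,0]],
])

```text
t: 14.65
ee_pos: [641.8, -64.6, 13.4]
orientation: [-3.14, 0.089, 0.002]
ft_force: [-0.4, 0.0, 0.2]
width: 47.9
grasp_force: 0.0
```

Call:
apply_moves([
  [-1,[0,0,0.03],[0,0,0]],
  [-1,[0,0,0],[0,0,0]],
  [-1,[0,0,0],[0,0,0]],
  [-1,[0,0,0],[0,0,0]],
  [-1,[0,0,0],[0,0,0]],
  [-1,[0,0,0],[0,0,0]],
])

```text
t: 15.4
ee_pos: [642.3, -64.8, 12.8]
orientation: [3.14, -0.089, 0.0]
ft_force: [-0.1, -0.9, 0.8]
width: 13.6
grasp_force: 30.0
```

Gripped at 13.6 mm. Sliding the lock +y.

Call:
apply_moves([
  [-1,[0,-0.05,0],[0,0,0]],
  [-1,[0,-0.12,0],[0,0,0]],
  [-1,[0,-0.14,0],[0,0,0]],
  [-1,[0,-0.14,0],[0,0,0]],
  [-1,[0,-0.12,0],[0,0,0]],
  [-1,[0,-0.08,0],[0,0,0]],
  [-1,[0,-0.06,0],[0,0,0]],
  [-1,[0,-0.04,0],[0,0,0]],
])

```text
t: 16.4
ee_pos: [644.4, -27.1, 12.8]
orientation: [-3.14, 0.089, -0.0]
ft_force: [-1.1, -1.4, 4.1]
width: 13.6
grasp_force: 30.0
```

Call:
apply_moves([
  [-1,[0,-0.03,0],[0,0,0]],
  [-1,[0,-0.03,0],[0,0,0]],
  [-1,[0,-0.03,0],[0,0,0]],
  [-1,[0,0,0],[0,0,0]],
])

```text
t: 16.9
ee_pos: [644.4, -26.2, 12.8]
orientation: [3.136, -0.087, -0.0]
ft_force: [-2.9, -17.2, 5.8]
width: 14.0
grasp_force: 30.0
```

Call:
apply_moves([
  [-0.3,[0,0.06,0],[0,0,0]],
  [-0.3,[0,0,0],[0,0,0]],
  [-0.3,[0,0,0],[0,0,0]],
  [-0.3,[0,0,-0.3],[0,0,0]],
  [-0.3,[0,0,-0.6],[0,0,0]],
  [-0.3,[0,0,-0.9],[0,0,0]],
  [-0.3,[0,0,-0.9],[0,0,0]],
  [-0.3,[0,0,-0.3],[0,0,0]],
])

```text
t: 17.9
ee_pos: [646.4, -25.6, 166.8]
orientation: [3.14, -0.088, 0.009]
ft_force: [-0.8, -0.4, -0.7]
width: 30.6
grasp_force: 0.0
```

```bash
python3 - <<'E'
from h import *
np.set_printoptions(precision=1,suppress=True)
for _ in range(6): S=ctrl.get_image("scene")
o=ctrl.get_obs();w=ctrl.get_image("wrist");p=np.array(w["pixels"]);D=ctrl.get_image("side")
cv2.imwrite("pics/w8.png",p);cv2.imwrite("pics/s8.png",np.array(S["pixels"]))
print(o["t"],o["ee_pos"],o["ft_force"],o["width"])
for c,im in(("wrist",w),("scene",S),("side",D)):
    for n,z in(("lock_grip",42),("jaw_tab",68),("spray_bottle",5)):
        for q in ctrl.pinpoint(n,c)[:2]: print(c,n,np.array(q["xy"]),round(q["score"],2),atz(im,q["xy"],z,o))
h=cv2.cvtColor(p,cv2.COLOR_BGR2HSV);m=(((h[...,0]<4)|(h[...,0]>175))&(h[...,1]>170)&(h[...,2]>60)).astype(np.uint8)
n,l,s,ct=cv2.connectedComponentsWithStats(m);B=[s[i] for i in range(1,n) if s[i,4]>100];print(B)
if B:
    b=max(B,key=lambda t:t[4]);r=b[1]+4
    row=p[r].sum(1)
    print("row",r,[(x,row[x].tolist(),int(m[r,x])) for x in range(b[0]-18,b[0]+b[2]+10)][::1])
E
```

```text
18.2 [643.2 -25.6 160.7] [-0.9 -0.3 -0.7] 30.72892186266309
wrist lock_grip [314.  229.9] 0.77 [643.7 -23.8  42. ]
wrist lock_grip [333.7 306.5] 0.36 [566.3 -38.5  42. ]
wrist jaw_tab [379.3 328.2] 0.9 [555.3 -78.2  68. ]
wrist spray_bottle [327.7 367.8] 0.97 [469.4 -29.6   5. ]
scene lock_grip [346.3 291.3] 0.53 [645.9 -22.   42. ]
scene lock_grip [327.9 223.4] 0.33 [356.6   5.9  42. ]
scene jaw_tab [316.8 264.3] 0.57 [561.4 -74.4  68. ]
scene spray_bottle [324.9 255.6] 0.84 [451.  -25.4   5. ]
scene spray_bottle [375. 225.] 0.68 [340.8 150.7   5. ]
side lock_grip [391.6 274.5] 0.59 [644.6 -24.8  42. ]
side lock_grip [332.7 311.3] 0.58 [ 475.  -102.1   42. ]
side jaw_tab [362.6 286.3] 0.97 [551.9 -73.6  68. ]
side jaw_tab [319.  301.2] 0.24 [448.2 -91.6  68. ]
side spray_bottle [232.8 272.4] 0.74 [305.6 139.1   5. ]
side spray_bottle [272.  360.2] 0.56 [ 328.6 -163.3    5. ]
[array([300, 213,  33,  32, 879], dtype=int32)]
row 217 [(282, 518, 0), (283, 524, 0), (284, 520, 0), (285, 520, 0), (286, 521, 0), (287, 519, 0), (288, 523, 0), (289, 529, 0), (290, 520, 0), (291, 523, 0), (292, 524, 0), (293, 519, 0), (294, 527, 0), (295, 525, 0), (296, 518, 0), (297, 489, 0), (298, 415, 0), (299, 324, 0), (300, 273, 1), (301, 261, 1), (302, 257, 1), (303, 255, 1), (304, 253, 1), (305, 260, 1), (306, 262, 1), (307, 249, 1), (308, 229, 1), (309, 176, 1), (310, 149, 1), (311, 140, 1), (312, 134, 1), (313, 145, 1), (314, 128, 1), (315, 147, 0), (316, 141, 1), (317, 133, 1), (318, 149, 1), (319, 130, 1), (320, 132, 1), (321, 144, 1), (322, 156, 1), (323, 187, 1), (324, 231, 1), (325, 252, 1), (326, 254, 1), (327, 259, 1), (328, 263, 1), (329, 259, 1), (330, 259, 1), (331, 260, 1), (332, 279, 0), (333, 354, 0), (334, 451, 0), (335, 501, 0), (336, 517, 0), (337, 520, 0), (338, 521, 0), (339, 520, 0), (340, 523, 0), (341, 520, 0), (342, 522, 0)]
```

The lock moved about 41 mm and met its end stop with a 17 N rise. The jaw is unmoved, the bottle is still against the pad, and the robot is clear. Handing in.

```bash
python3 -c "
from h import *
print(ctrl.close_job())"
```

```text
the job is handed in; nothing more can be done
None
```

I handed the job in with the green bottle clamped upright against the sprung pad, the red lock slid home to its end stop, and the arm clear of everything; no pass/fail verdict came back, and I didn't re-measure the clamp force after letting go of the jaw.

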